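# Put the office stamps back on the rotary rack

## Task

Hang every stamp standing on the desk on the rotary rack, each upright on a free hook of its own; hooks can only be reached through the opening in the rack's frosted guard wall, so first turn the rack by the bar on top to bring a free hook there. Take any broken stamp, a handle without a foot, off the rack and put it in the grey waste tray. The good stamps already there must still be hanging on the rack when you finish, and leave the tape, mug and bottle where they are.

Things in the scene. Friction and masses are not known exactly. Their poses are not given: they have to be found in the camera images.
- rack: fixed foot of the rotary stamp rack: black disc 264 mm across with a frosted grey upright guard wall 100 mm high around it (inner radius 125 mm). The wall has one opening, 105 mm wide, between two black edge strips, on the foot's own -x side (towards the robot); stamps can only be brought to or from the hooks through it. Origin: on the table, on the turning axis.
- opening (a point): point in the middle of the opening's direction, 85 mm from the turning axis and 120 mm up: where a hook is when it faces the opening squarely
- turret: turning head of the rack; stays where it is left. 8 fork hooks 45 degrees apart, the first along its own +x: two level prongs 7 mm wide, gap 18 mm, tops 120 mm up; seat centre 85 mm from the axis, tips (103-108 mm) turned up 7 mm. A stamp hangs by its knob, neck in the gap. Turning bar on the axis: 44 mm along own x, 16 wide, 162-188 mm up, friction 0.1 N m. Origin: on the axis at table height
- stamp1: loose stamp standing on the table at the start (may be absent): knob-handled hand stamp, 88 mm tall: wooden knob 32 mm across from 58 to 88 mm up, steel neck 11 mm across from 18 to 58 mm, dark round (42 mm) foot up to 18 mm. Origin: centre of the foot's underside; z up towards the knob.
- stamp2: loose stamp standing on the table at the start (may be absent): knob-handled hand stamp, 88 mm tall: wooden knob 32 mm across from 58 to 88 mm up, steel neck 11 mm across from 18 to 58 mm, dark oblong (46 x 30 mm) foot up to 18 mm. Origin: centre of the foot's underside; z up towards the knob.
- stamp3: loose stamp standing on the table at the start (may be absent): knob-handled hand stamp, 88 mm tall: wooden knob 32 mm across from 58 to 88 mm up, steel neck 11 mm across from 18 to 58 mm, dark square (36 mm) foot up to 18 mm. Origin: centre of the foot's underside; z up towards the knob.
- stamp4: loose stamp standing on the table at the start (may be absent): knob-handled hand stamp, 88 mm tall: wooden knob 32 mm across from 58 to 88 mm up, steel neck 11 mm across from 18 to 58 mm, dark round (42 mm) foot up to 18 mm. Origin: centre of the foot's underside; z up towards the knob.
- stamp5: loose stamp standing on the table at the start (may be absent): knob-handled hand stamp, 88 mm tall: wooden knob 32 mm across from 58 to 88 mm up, steel neck 11 mm across from 18 to 58 mm, dark oblong (46 x 30 mm) foot up to 18 mm. Origin: centre of the foot's underside; z up towards the knob.
- kept1: stamp already hanging on a hook at the start (may be absent): knob-handled hand stamp, 88 mm tall: wooden knob 32 mm across from 58 to 88 mm up, steel neck 11 mm across from 18 to 58 mm, dark round (42 mm) foot up to 18 mm. Origin: centre of the foot's underside; z up towards the knob.
- kept2: stamp already hanging on a hook at the start (may be absent): like kept1
- kept3: stamp already hanging on a hook at the start (may be absent): like kept1
- kept4: stamp already hanging on a hook at the start (may be absent): like kept1
- kept5: stamp already hanging on a hook at the start (may be absent): like kept1
- broken1: broken stamp hanging on a hook at the start (may be absent): only a wooden knob 32 mm across, from 24 to 54 mm up, on a bare steel neck 11 mm across from 0 to 24 mm, with no foot. Origin: lower end of the neck; z up towards the knob
- broken2: like broken1 (may be absent)
- broken3: like broken1 (may be absent)
- bin: open grey waste tray, 150 x 150 mm, 60 mm high, walls 4 mm, fixed to the table. Origin: centre of its underside
- tape: bystander: white roll of tape lying flat, 104 mm across, 48 mm high
- mug: bystander: white mug, 76 mm across, 85 mm high
- water: bystander: water bottle, 64 mm across, 200 mm high
Mind the look-alikes: they are no part of the job. What is shaped like the stamp2 but green is not meant. Leave any pink look-alike of the stamp4 alone.

How it is judged:
On the way:
1. the rack is turned so that a hook faces the opening (within 18 mm) (((x of opening in the frame of turret between 0.067 and 0.103 m and y of opening in the frame of turret between -0.018 and 0.018 m) or (x of opening in the frame of turret between 0.0421 and 0.0781 m and y of opening in the frame of turret between 0.0421 and 0.0781 m) or (x of opening in the frame of turret between -0.018 and 0.018 m and y of opening in the frame of turret between 0.067 and 0.103 m) or (x of opening in the frame of turret between -0.0781 and -0.0421 m and y of opening in the frame of turret between 0.0421 and 0.0781 m) or (x of opening in the frame of turret between -0.103 and -0.067 m and y of opening in the frame of turret between -0.018 and 0.018 m) or (x of opening in the frame of turret between -0.0781 and -0.0421 m and y of opening in the frame of turret between -0.0781 and -0.0421 m) or (x of opening in the frame of turret between -0.018 and 0.018 m and y of opening in the frame of turret between -0.103 and -0.067 m) or (x of opening in the frame of turret between 0.0421 and 0.0781 m and y of opening in the frame of turret between -0.0781 and -0.0421 m))), for 0.2 s.
At the end, for the whole second after the job is handed in: Every stamp present (loose ones and those kept on the rack) hangs on a hook: its axis 71 to 95 mm from the turning axis (a hook's seat is at 85 mm), its underside 56 to 69 mm above the table, upright within 0.2 rad, at rest. Every broken stamp present lies at rest inside the waste tray (horizontal distance between stamp1 and turret between 0.071 and 0.095 m and height (world z) of stamp1 between 0.056 and 0.069 m and angle between each of stamp1, stamp2, stamp3, stamp4, stamp5, kept1, kept2, kept3, kept4, kept5's own z axis and vertical below 0.2 rad and linear speed of each of stamp1, stamp2, stamp3, stamp4, stamp5, kept1, kept2, kept3, kept4, kept5, broken1, broken2, broken3 below 0.03 m/s and horizontal distance between stamp2 and turret between 0.071 and 0.095 m and height (world z) of stamp2 between 0.056 and 0.069 m and horizontal distance between stamp3 and turret between 0.071 and 0.095 m and height (world z) of stamp3 between 0.056 and 0.069 m and horizontal distance between stamp4 and turret between 0.071 and 0.095 m and height (world z) of stamp4 between 0.056 and 0.069 m and horizontal distance between stamp5 and turret between 0.071 and 0.095 m and height (world z) of stamp5 between 0.056 and 0.069 m and horizontal distance between kept1 and turret between 0.071 and 0.095 m and height (world z) of kept1 between 0.056 and 0.069 m and horizontal distance between kept2 and turret between 0.071 and 0.095 m and height (world z) of kept2 between 0.056 and 0.069 m and horizontal distance between kept3 and turret between 0.071 and 0.095 m and height (world z) of kept3 between 0.056 and 0.069 m and horizontal distance between kept4 and turret between 0.071 and 0.095 m and height (world z) of kept4 between 0.056 and 0.069 m and horizontal distance between kept5 and turret between 0.071 and 0.095 m and height (world z) of kept5 between 0.056 and 0.069 m and x of broken1 in the frame of bin between -0.072 and 0.072 m and y of broken1 in the frame of bin between -0.072 and 0.072 m and height (world z) of each of broken1, broken2, broken3 below 0.065 m and x of broken2 in the frame of bin between -0.072 and 0.072 m and y of broken2 in the frame of bin between -0.072 and 0.072 m and x of broken3 in the frame of bin between -0.072 and 0.072 m and y of broken3 in the frame of bin between -0.072 and 0.072 m); the robot touches nothing.
It fails at once if the tape is moved more than 3 cm (distance of tape from where it was at the start of the episode above 0.03 m).
It fails at once if the mug is moved more than 3 cm (distance of mug from where it was at the start of the episode above 0.03 m).
It fails at once if the water bottle is moved more than 3 cm (distance of water from where it was at the start of the episode above 0.03 m).
Of kept1, kept2, kept3, kept4, kept5, broken1, broken2, broken3 only 2 to 3 are there at a start; the rules pass over those that are not, and their reading is None.
Of stamp1, stamp2, stamp3, stamp4, stamp5 only 4 to 5 are there at a start; the rules pass over those that are not, and their reading is None.
At some moment in a run one of stamp1, stamp2, stamp3, stamp4, stamp5 may be knocked a few centimetres aside while the robot is not near it.
It also fails if it takes over 210 s, if anything falls off the work surface, if the arm or the gripper's body presses on something with over 40 N, if the wrist force passes 120 N, or if a joint passes its speed limit or range.

## Robot

A 6-joint arm with a two-finger parallel gripper is mounted at the origin on the work surface. World frame = base frame: x ahead of the robot, y to its left, z up, the work surface at z = 0. Lengths are in m, angles in rad, forces in N, time in s.
With the tool pointing down it reaches from about 0.35 to 0.775 m from the base axis. Payload 7.3 kg.
Tool frame: the origin (TCP) lies midway between the tips of the shut fingers; the grasp point (between the pads) lies 19 mm behind it; z points along the fingers, y is the line along which they close (so a half turn about z gives the same grasp; the last joint's range is limited). The gripper opens to 92 mm and grips with 3 to 60 N. Pads are 19 mm wide; open, the fingers measure 130 mm over their backs; the gripper's body (75 mm by 190 mm) begins 47 mm behind the grasp point.
Start: joints at [1.135, 0.342, 1.524, -0, 1.275, -0.146], TCP at [0.15, 0.503, 0.227] pointing down, gripper open.
Joint ranges: [-2.53, 2.53], [-0.77, 2.02], [0.04, 2.7], [-1, 4.14], [0.28, 2.66], [-3.11, 3.11]. Speed limits (rad/s): [2.57, 2.57, 3.14, 3.14, 3.14, 3.14].

## Interface

Orientations are given as [roll, pitch, yaw] about the fixed x, y, z axes, in that order (R = Rz(yaw) Ry(pitch) Rx(roll)).
In Python, from cell import monitor, vision, workorder gives the robot as it stands.
- The arm moves only by the tool move_arm, never from a script. Its argument "rows" is a list of rows, each a list of 5 numbers: the shift along the world's x, y, z in mm, then the turn about the world's z in rad, then the closure, from -1 (fully open) to 1 (shut). A call has 1 to 12 rows; each row shifts and turns the commanded pose from where the row before left it; what a row does not reach is not made up. A row lasts 1/10 s, in which the tool goes at most 50 mm and 8.59 degrees, less where a joint would pass 70% of its speed; a pose out of reach is approached as far as the arm can. A call is refused whole if a number of a shift passes 50 or a number of a turn 0.15, either way. A call with a gripper value outside its range is refused whole. The fingers move at their own pace and stop on an object; "newtons" is the grip in N (left out, the last holds). Time passes only in rows, so rows that do not move let the fingers close. It gives the time, the measured TCP pose, the force, the opening and the grip force at its end, in the units of the state.
- monitor.observe(): the state, without advancing time (a new reading comes with each control period).
- vision.read_camera(name): name is "side" or "top" or "wrist"; returns the picture (400x640x3 uint8, red, green, blue); there is no depth.
- vision.get_calibration(name): a dict with "K" (3x3 intrinsics, pixels), "T" (4x4, takes a point from camera to world coordinates); the wrist camera has in their place "mount" (4x4, takes a point from camera to tool coordinates, whose origin is the TCP and whose axes are the flange's). Camera axes: x right, y up, looking along -z (the intrinsics and any distortion apply to the point x, -y, -z); pixel columns grow to the right and rows downward; lengths in m; the calibration is good to about 2 mm. A picture is of the moment at which its call begins: read the wrist's pose just before it. get_calibration takes no time and is no camera call.
- workorder.hand_in(): hands the job in; it is judged then, once.
The state is a dict: "time": time; "qpos": joint angles; "qvel": joint speeds; "joint_efforts": joint torques, N m; "tool_pos": TCP position; "tool_rot": TCP orientation; "contact_force": force on the tool from outside, world axes, zero at the start; "torque": the same for the moment, N m; "opening": finger opening in m; "grip_force": force on a finger pad.
Only numpy, scipy, OpenCV 4.12 (cv2) and the standard library are available. Lean on these libraries where they do the work, as an engineer would, in place of code of your own. Each camera call takes 0.05 s, during which the arm holds its last target. There are 200 camera calls.

## Working session

There is one attempt and no reset: what is moved stays moved. The work goes in short steps, Python scripts to look and compute and a tool call to move; the robot and the scene stay as the last step left them, time stands still between calls to the robot, and variables do not carry over. Pictures are saved under pics/ and viewed, at most 14 in all, crops included, and the job is handed in when it is done.

Besides the shell and the picture viewer there is one more tool, called after "Request:" as name(argument=value, ...), one argument or row to a line, values as JSON. move_arm: Moves the arm, as the interface text tells. Its arguments: {"type":"object","properties":{"rows":{"type":"array","items":{"type":"array","items":{"type":"number"}}},"newtons":{"type":"number"}},"required":["rows"]}

```bash
mkdir -p pics; ls
cat > h.py <<'E'
import numpy as np, cv2
from cell import monitor, vision, workorder
def shot(n,f=None):
    im=vision.read_camera(n); 
    if f: cv2.imwrite('pics/'+f,im[:,:,::-1])
    return im
def cal(n):
    c=vision.get_calibration(n); return np.array(c['K']),c
def ray(n,uv,T=None):
    K,c=cal(n); T=np.array(c['T']) if T is None else T
    d=np.linalg.inv(K)@[uv[0],uv[1],1]; d=np.array([d[0],-d[1],-d[2]])
    return T[:3,3],T[:3,:3]@d
def onz(n,uv,z,T=None):
    o,d=ray(n,uv,T); return o+d*(z-o[2])/d[2]
def proj(n,p,T=None):
    K,c=cal(n); T=np.array(c['T']) if T is None else T
    q=np.linalg.inv(T)@np.r_[p,1]; q=K@[q[0],-q[1],-q[2]]; return q[:2]/q[2]
E
python3 - <<'E'
from h import *
for n in('top','side'):
    im=shot(n,n+'0.png'); K,c=cal(n); print(n,c)
print(vision.get_calibration('wrist')); print(monitor.observe())
E
```

```text
pics
top {'K': array([[370.0762368 ,   0.        , 318.88412826],
       [  0.        , 370.0762368 , 202.67409666],
       [  0.        ,   0.        ,   1.        ]]), 'T': array([[-0.0097627 ,  0.99643446, -0.08380368,  0.47376578],
       [-0.99993471, -0.01022583, -0.00509888,  0.02083845],
       [-0.00593766,  0.08374843,  0.99646924,  1.22065215],
       [ 0.        ,  0.        ,  0.        ,  1.        ]])}
side {'K': array([[459.91797577,   0.        , 315.60672786],
       [  0.        , 459.91797577, 193.51673121],
       [  0.        ,   0.        ,   1.        ]]), 'T': array([[ 0.95034601,  0.15804536, -0.26807487,  0.2547501 ],
       [-0.31110602,  0.50313391, -0.80626876, -0.88934286],
       [ 0.00745052,  0.849634  ,  0.52732016,  0.70983519],
       [ 0.        ,  0.        ,  0.        ,  1.        ]])}
{'K': array([[292.53855006,   0.        , 314.61508789],
       [  0.        , 292.53855006, 202.56136695],
       [  0.        ,   0.        ,   1.        ]]), 'mount': array([[-2.04860894e-04,  9.61121925e-01,  2.76124252e-01,
         7.34536435e-02],
       
[... 229 characters left out ...]
  1.00000000e+00]])}
{'time': 0.1, 'qpos': array([ 1.13499772e+00,  3.42645771e-01,  1.52489665e+00,  1.02006140e-05,
        1.27540909e+00, -1.46023495e-01]), 'qvel': array([ 0.00143175, -0.00179522, -0.00429221, -0.00042899, -0.00093263,
        0.0002638 ]), 'joint_efforts': array([ 3.27823000e-03, -4.31999052e+01, -2.44696695e+01,  7.23144226e-02,
        5.26514417e-02, -4.58274690e-05]), 'tool_pos': array([0.14984811, 0.50279093, 0.22612691]), 'tool_rot': array([-3.14024968e+00, -2.07371585e-04,  2.85181443e+00]), 'contact_force': array([ 0.75933877,  0.72893807, -0.11600664]), 'torque': array([-0.06286561,  0.03885366,  0.0417521 ]), 'grip_force': 0.0, 'opening': 0.09222694655170888}
```

View pics/top0.png

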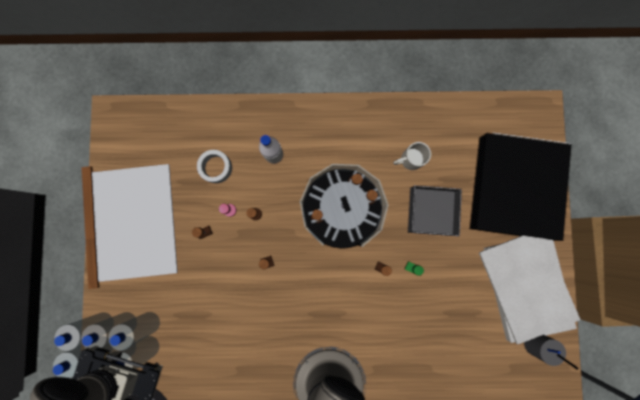

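View pics/side0.png

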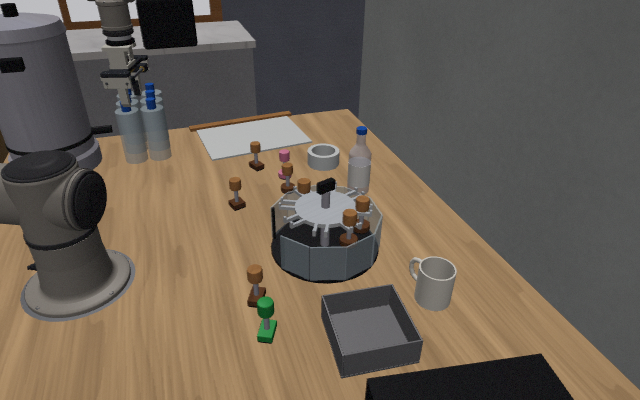

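The top view shows wooden-knob stamps at (203,232), (254,213), (265,263) and (384,268). The look-alikes are pink at (228,210) and green at (415,268). The rack has three hanging items at (357,180), (372,195) and (317,215). Next is an enlarged crop to find which of those are broken.

Run:
```python
from h import *
s=cv2.imread('pics/side0.png'); t=cv2.imread('pics/top0.png')
a=cv2.resize(s[130:275,225:395],(0,0),fx=2.35,fy=2.35,interpolation=3)
b=cv2.resize(t[155:260,290:400],(400,341),interpolation=3)
c=cv2.resize(t[185:285,180:435],(800,240),interpolation=3)
o=np.zeros((590,800,3),np.uint8); o[:341,:400]=a[:341,:400]; o[:341,400:]=b; o[341:581]=c
cv2.imwrite('pics/c1.png',o)
hsv=cv2.cvtColor(t,cv2.COLOR_BGR2HSV)
for p in[(203,232),(254,213),(265,263),(384,268),(415,268),(228,210),(357,180),(372,195),(317,215)]: print(p,hsv[p[1],p[0]],onz('top',p,.075).round(3))
# opening / rack
print('rack ctr',onz('top',(344,206),.1), 'bin',onz('top',(435,210),.06),'bar',onz('top',(346,203),.188))
```

```text
(203, 232) [ 11 131  41] [0.483 0.386 0.075]
(254, 213) [ 13 159 114] [0.54  0.228 0.075]
(265, 263) [ 12 157 114] [0.386 0.194 0.075]
(384, 268) [ 13 160 107] [ 0.368 -0.17   0.075]
(415, 268) [ 65 167 101] [ 0.367 -0.265  0.075]
(228, 210) [170 120 117] [0.55  0.309 0.075]
(357, 180) [ 13 157 112] [ 0.64  -0.093  0.075]
(372, 195) [ 13 157 112] [ 0.592 -0.139  0.075]
(317, 215) [ 12 158 113] [0.532 0.033 0.075]
rack ctr [ 0.55710051 -0.04956176  0.1       ] bin [ 0.54458418 -0.33715692  0.06      ] bar [ 0.55891833 -0.04975878  0.188     ]
```

View pics/c1.png

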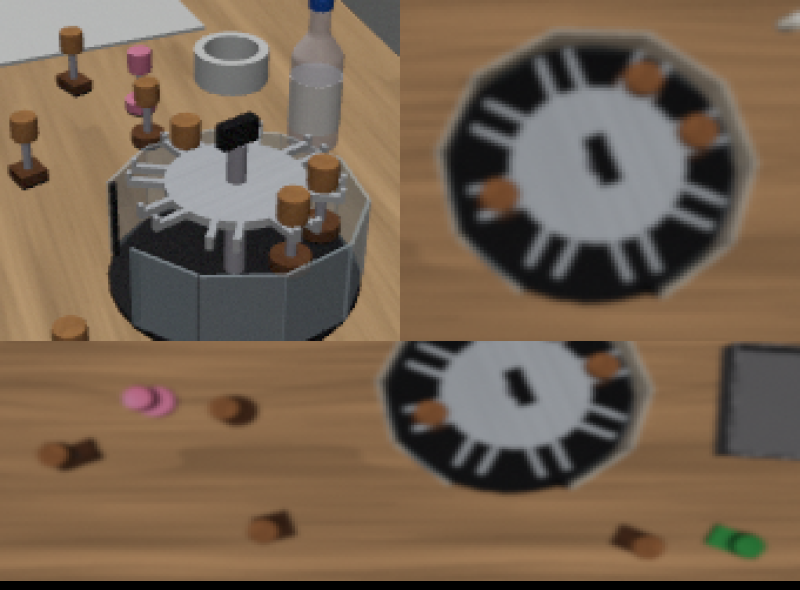

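Request:
move_arm(
  rows=[
    [22, -40, 8, 0.024, -1],
    [22, -40, 8, 0.024, -1],
    [22, -40, 8, 0.024, -1],
    [22, -40, 8, 0.024, -1],
    [22, -40, 8, 0.024, -1],
    [22, -40, 8, 0.024, -1],
    [22, -40, 8, 0.024, -1],
    [22, -40, 8, 0.024, -1],
    [22, -40, 8, 0.024, -1],
    [22, -40, 8, 0.024, -1],
    [22, -40, 8, 0.024, -1],
    [22, -40, 8, 0.024, -1],
  ],
)

```text
time: 1.3
tool_pos: [0.4143, 0.0213, 0.323]
tool_rot: [3.141, -0.0, 3.14]
contact_force: [0.2, 1.3, -0.2]
opening: 0.0917
grip_force: 0.0
```

Request:
move_arm(
  rows=[
    [3, -36, 0, 0, -1],
    [3, -36, 0, 0, -1],
    [0, 0, 0, 0, -1],
    [0, 0, 0, 0, -1],
    [0, 0, 0, 0, -1],
  ],
)

```text
time: 1.8
tool_pos: [0.4198, -0.048, 0.3226]
tool_rot: [3.141, -0.0, 3.14]
contact_force: [-0.1, -0.1, -1.0]
opening: 0.0919
grip_force: 0.0
```

```bash
cat >> h.py <<'E'
from scipy.spatial.transform import Rotation as R
def wT():
    s=monitor.observe(); T=np.eye(4); T[:3,:3]=R.from_euler('xyz',s['tool_rot']).as_matrix(); T[:3,3]=s['tool_pos']
    return T@np.array(vision.get_calibration('wrist')['mount'])
E
python3 - <<'E'
from h import *
T=wT(); np.save('T1.npy',T); im=shot('wrist','w1.png'); s=monitor.observe(); print(s['tool_pos'],s['tool_rot'],s['qpos'])
cv2.imwrite('pics/w1b.png',cv2.resize(im[:,:,::-1],(800,500),interpolation=3))
E
```

```text
[ 0.41982475 -0.04786472  0.3227006 ] [ 3.14116795e+00 -1.52745261e-04  3.14114108e+00] [-2.95607323e-01  8.52736203e-02  1.59173157e+00  3.63943481e-04
  1.46485715e+00 -1.86599057e+00]
```

View pics/w1b.png

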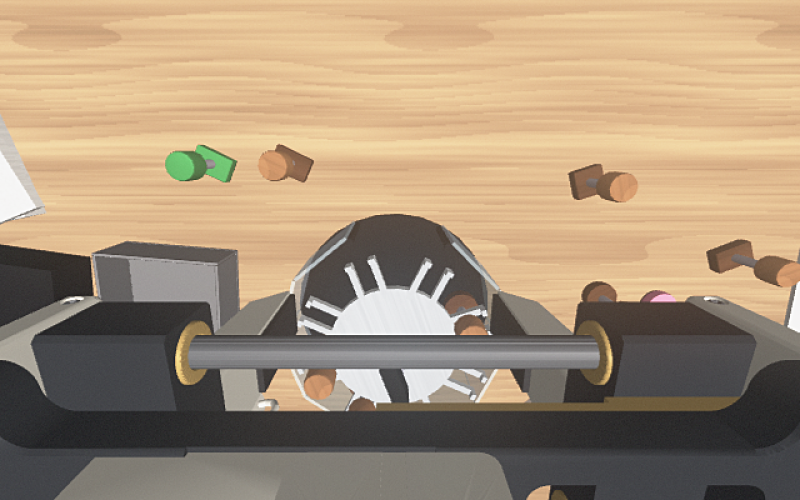

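The picture is turned half round (up is towards the robot). The opening's strips are at about (352,228) and (440,228). Two free hooks straddle the opening. The left hanging stamp at (468,325) seems to have a dark foot at (460,303), so I check it enlarged.

Run:
```python
from h import *
T=np.load('T1.npy'); im=cv2.imread('pics/w1.png'); s=.8
cv2.imwrite('pics/c2.png',cv2.resize(im[160:330,225:405],(0,0),fx=3.5,fy=3.5,interpolation=3))
P=lambda u,v,z:onz('wrist',(u*s,v*s),z,T).round(4)
print('strips',P(352,228,.1),P(441,228,.1))
for h in [((350,266),(373,259)),((427,261),(450,270))]:
    a,b=P(*h[0],.127),P(*h[1],.127); print('hook tip',(a+b)/2)
c=np.array([.558,-.05])
# stamp knob tops
t=cv2.imread('pics/top0.png')
def blobs(im):
    h=cv2.cvtColor(im,cv2.COLOR_BGR2HSV); m=cv2.inRange(h,(8,125,95),(16,255,255)); return m
for name,u,v in(('R',264,162),('L1',624,187),('L2',785,272)): print(name,P(u,v,.088))
```

```text
strips [ 0.4277 -0.0918  0.1   ] [0.4278 0.0027 0.1   ]
hook tip [ 0.4576  -0.08025  0.127  ]
hook tip [ 0.46095 -0.00205  0.127  ]
R [ 0.36   -0.1826  0.088 ]
L1 [0.3863 0.1971 0.088 ]
L2 [0.4819 0.3962 0.088 ]
```

View pics/c2.png

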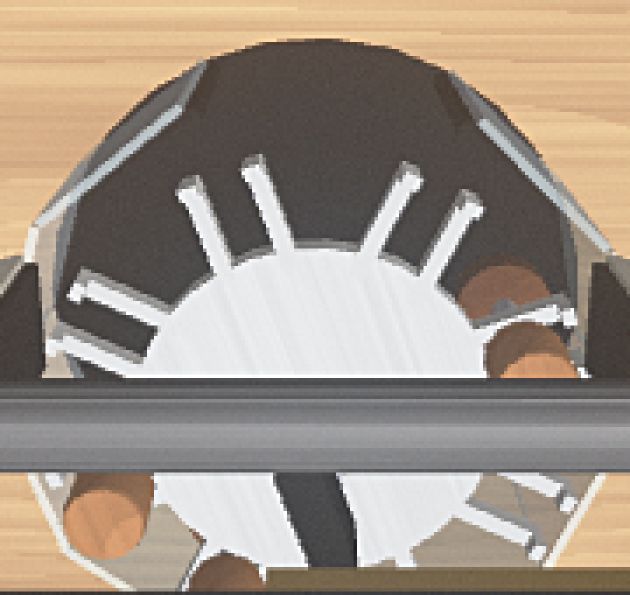

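All three hanging stamps have feet: two are seen in the side view, and this one at crop (505,290). So nothing is broken and all three stay. Free hooks are at about 155°, 200°, 245°, 20° and 65°. Now I refine the axis, the bar and the stamps.

Run:
```python
from h import *
t=cv2.imread('pics/top0.png'); T=np.load('T1.npy'); w=cv2.imread('pics/w1.png')
roi=np.zeros(t.shape[:2],np.uint8); cv2.circle(roi,(344,206),45,255,-1)
hsv=cv2.cvtColor(t,cv2.COLOR_BGR2HSV)
m=cv2.inRange(hsv,(0,0,110),(180,70,255))&roi; m=cv2.morphologyEx(m,cv2.MORPH_OPEN,np.ones((7,7)))
cs,_=cv2.findContours(m,0,1); c=max(cs,key=cv2.contourArea); e=cv2.fitEllipse(cv2.convexHull(c)); print('disc',e,onz('top',e[0],.122))
r2=np.zeros_like(roi); cv2.circle(r2,(346,204),16,255,-1)
b=cv2.inRange(t,(0,0,0),(60,60,60))&r2; ys,xs=np.nonzero(b); print('bar',len(xs),xs.mean(),ys.mean(),onz('top',(xs.mean(),ys.mean()),.18)); pts=onz
print('bar angle px',cv2.minAreaRect(np.c_[xs,ys].astype(np.float32)))
def tops(im,name,T,z,boxes):
    h=cv2.cvtColor(im,cv2.COLOR_BGR2HSV)
    m=cv2.inRange(h,(8,120,90 if name=='top' else 150),(17,255,255))
    n,_,st,ce=cv2.connectedComponentsWithStats(m)
    for (u,v) in boxes:
        i=1+np.argmin(np.hypot(*(ce[1:]-[u,v]).T)+(st[1:,4]<15)*100); print(name,ce[i].round(1),st[i],onz(name,ce[i],z,T).round(4))
tops(t,'top',None,.08,[(203,232),(254,213),(265,263),(384,268)])
print(w[130,211],w[149,499],w[218,628])
g=cv2.cvtColor(w,cv2.COLOR_BGR2HSV);print(g[130,211],g[149,499],g[218,628],g[20,300])
```

```text
disc ((343.8916015625, 205.45948791503906), (48.915924072265625, 49.135128021240234), 11.608725547790527) [ 0.55708075 -0.04788214  0.122     ]
bar 67 345.089552238806 203.77611940298507 [ 0.55740832 -0.04770448  0.18      ]
bar angle px ((344.84246826171875, 203.74658203125), (13.927896499633789, 5.032769680023193), 69.44395446777344)
top [199.  231.8] [187 224  30  16 193] [0.4836 0.3967 0.08  ]
top [252.4 212.6] [241 205  23  17 166] [0.541  0.2325 0.08  ]
top [277.9 257. ] [253 242  63  30 397] [0.4043 0.1535 0.08  ]
top [383.9 268.4] [370 259  24  18 188] [ 0.3667 -0.1694  0.08  ]
[116 162 222] [106 153 210] [106 150 206]
[ 13 122 222] [ 14 126 210] [ 13 124 206] [ 16  93 225]
```

Request:
move_arm(
  rows=[
    [34, 0, -20, 0.0875, -0.3],
    [34, 0, -20, 0.0875, -0.3],
    [34, 0, -20, 0.0875, -0.3],
    [35, 0, -20, 0.0875, -0.3],
    [0, 0, -27, 0, -0.3],
    [0, 0, -28, 0, -0.3],
    [0, 0, -28, 0, -0.3],
    [0, 0, 0, 0, -0.3],
    [0, 0, 0, 0, 1],
    [0, 0, 0, 0, 1],
    [0, 0, 0, 0, 1],
    [0, 0, 0, 0, 1],
  ],
  newtons=20,
)

```text
time: 3.05
tool_pos: [0.5575, -0.0489, 0.161]
tool_rot: [-3.14, 0.002, -2.793]
contact_force: [0.5, 1.1, -0.8]
opening: 0.0322
grip_force: 0.0
```

Request:
move_arm(
  rows=[
    [0, 0, 0, 0.11, 1],
    [0, 0, 0, 0.11, 1],
    [0, 0, 0, 0.11, 1],
    [0, 0, 0, 0.11, 1],
    [0, 0, 0, 0, 1],
    [0, 0, 0, 0, 1],
  ],
)

```text
time: 3.65
tool_pos: [0.5574, -0.0492, 0.1605]
tool_rot: [-3.14, 0.001, -2.356]
contact_force: [0.2, -0.9, 3.1]
opening: 0.0181
grip_force: 19.5
```

Request:
move_arm(
  rows=[
    [0, 0, 0, 0, 1],
    [0, 0, 0, 0, 1],
    [0, 0, 0, 0, -0.2],
    [0, 0, 0, 0, -0.2],
    [0, 0, 0, 0, -0.2],
    [0, 0, 0, 0, -0.2],
    [0, 0, 40, 0, -0.2],
    [-27, 0, 24, -0.131, -0.2],
    [-27, 0, 24, -0.131, -0.2],
    [-27, 0, 24, -0.131, -0.2],
    [-28, 0, 24, -0.131, -0.2],
    [-28, 0, 24, -0.131, -0.2],
  ],
)

```text
time: 4.85
tool_pos: [0.4187, -0.0487, 0.3205]
tool_rot: [3.141, -0.0, -3.014]
contact_force: [0.6, -0.1, -0.2]
opening: 0.0552
grip_force: 0.0
```

Request:
move_arm(
  rows=[
    [0, 0, 0, -0.13, -0.2],
    [0, 0, 0, 0, -0.2],
    [0, 0, 0, 0, -0.2],
    [0, 0, 0, 0, -0.2],
  ],
)

```text
time: 5.25
tool_pos: [0.4201, -0.0488, 0.319]
tool_rot: [3.141, -0.002, -3.136]
contact_force: [0.2, -0.4, 0.1]
opening: 0.055
grip_force: 0.0
```

Run:
```python
from h import *
T=wT(); np.save('T2.npy',T); im=shot('wrist','w2.png'); s=monitor.observe(); print(s['tool_pos'],s['tool_rot'])
cv2.imwrite('pics/w2b.png',cv2.resize(im[:,:,::-1],(800,500),interpolation=3))
```

```text
[ 0.42011862 -0.04882951  0.31896363] [ 3.14097252e+00 -1.63601857e-03 -3.13631579e+00]
```

View pics/w2b.png

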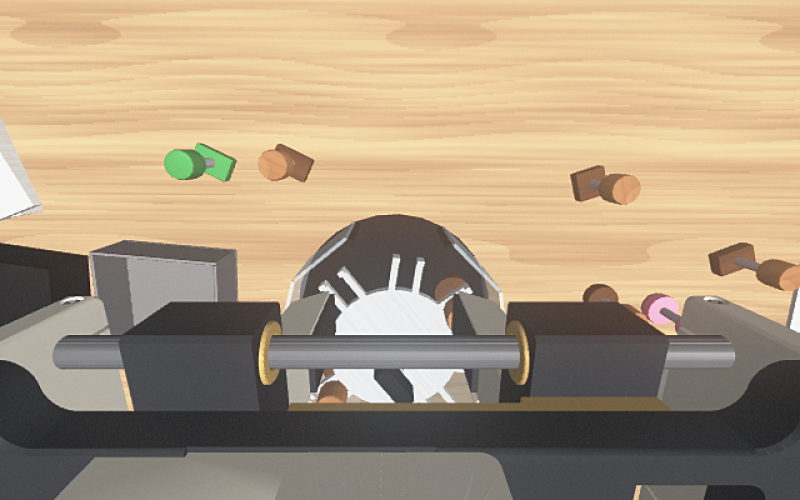

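The free hook tips are at (395,258) and (419,261). I compute its angle and the nearest stamps.

Run:
```python
from h import *
T=np.load('T2.npy'); P=lambda u,v,z:onz('wrist',(u*.8,v*.8),z,T)
c=np.array([.5572,-.0478])
for u,v in ((395,258),(419,261)): print(P(u,v,.127))
h=(P(395,258,.127)+P(419,261,.127))[:2]/2; d=h-c; print(h,np.hypot(*d),np.degrees(np.arctan2(d[1],d[0])))
w=cv2.imread('pics/w2.png'); g=cv2.cvtColor(w,cv2.COLOR_BGR2HSV); 
# knob top: brighter wood disc; saturation>105
m=cv2.inRange(g,(8,108,185),(17,200,255)); n,_,st,ce=cv2.connectedComponentsWithStats(m)
for i in range(1,n):
    if st[i,4]>100: print(ce[i].round(1)/.8,st[i],onz('wrist',ce[i],.088,T).round(4))
```

```text
[ 0.45183507 -0.04684875  0.127     ]
[ 0.45483889 -0.02279259  0.127     ]
[ 0.45333698 -0.03482067] 0.10467086708906002 172.87691062776946
[272.    164.625] [206 120  24  24 429] [ 0.3634 -0.1745  0.088 ]
[626.    189.125] [490 140  23  24 396] [0.3864 0.1964 0.088 ]
[790.125 278.625] [623 213  17  20 260] [0.4853 0.3998 0.088 ]
```

Request:
move_arm(
  rows=[
    [-19, -42, -10, 0, -0.2],
    [-19, -42, -10, 0, -0.2],
    [-19, -42, -10, 0, -0.2],
    [0, 0, -37, 0, -0.2],
    [0, 0, -37, 0, -0.2],
    [0, 0, -37, 0, -0.2],
    [0, 0, -37, 0, -0.2],
    [0, 0, -37, 0, -0.2],
    [0, 0, -38, 0, -0.2],
    [0, 0, 0, 0, -0.2],
    [0, 0, 0, 0, 1],
    [0, 0, 0, 0, 1],
  ],
  newtons=25,
)

```text
time: 6.5
tool_pos: [0.3641, -0.1756, 0.0682]
tool_rot: [-3.14, 0.002, -3.138]
contact_force: [0.6, 0.4, 0.6]
opening: 0.0433
grip_force: 0.0
```

Request:
move_arm(
  rows=[
    [0, 0, 0, 0, 1],
    [0, 0, 0, 0, 1],
    [0, 0, 0, 0, 1],
  ],
)

```text
time: 6.8
tool_pos: [0.364, -0.1754, 0.0681]
tool_rot: [-3.14, 0.003, -3.138]
contact_force: [0.9, 1.4, 8.0]
opening: 0.0316
grip_force: 25.0
```

Request:
move_arm(
  rows=[
    [0, 0, 38, 0, 1],
    [0, 0, 38, 0, 1],
    [9, 37, 0, 0, 1],
    [9, 37, 0, 0, 1],
    [9, 37, 0, 0, 1],
    [9, 37, 0, 0, 1],
    [0, 0, 0, 0, 1],
    [0, 0, 0, 0, 1],
  ],
)

```text
time: 7.6
tool_pos: [0.399, -0.0263, 0.1431]
tool_rot: [-3.141, 0.001, -3.136]
contact_force: [-0.5, -1.2, -1.3]
opening: 0.0313
grip_force: 25.0
```

Run:
```python
from h import *
T=wT(); im=shot('wrist','w3.png'); s=monitor.observe(); print(s['tool_pos'],s['tool_rot'],s['opening'])
cv2.imwrite('pics/w3b.png',im[:,:,::-1])
```

```text
[ 0.39899892 -0.02703499  0.14305573] [-3.14116918e+00  5.36234665e-04 -3.13734774e+00] 0.03128826814923173
```

View pics/w3b.png

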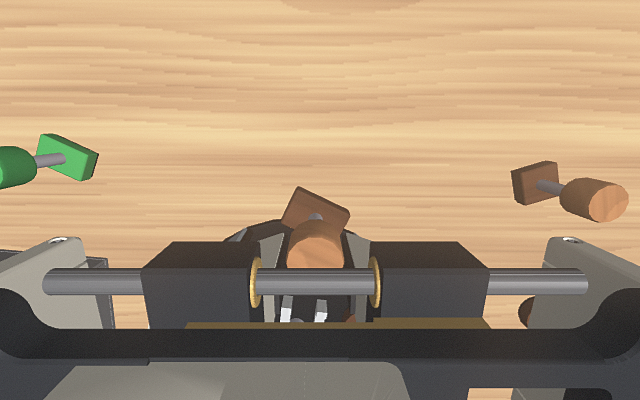

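The stamp is held upright and centred in the opening, with the prongs ahead at (290,310) and (320,310). Inserting now.

Request:
move_arm(
  rows=[
    [14, -2, 0, 0, 1],
    [15, -2, 0, 0, 1],
    [15, -2, 0, 0, 1],
    [15, -2, 0, 0, 1],
    [15, -2, 0, 0, 1],
    [0, 0, 0, 0, 1],
  ],
)

```text
time: 8.25
tool_pos: [0.4743, -0.0387, 0.1428]
tool_rot: [-3.141, 0.001, -3.141]
contact_force: [0.4, 0.4, -1.3]
opening: 0.0314
grip_force: 25.0
```

Request:
move_arm(
  rows=[
    [0, 0, -6, 0, 1],
    [0, 0, -6, 0, 1],
    [0, 0, 0, 0, 1],
  ],
)

```text
time: 8.55
tool_pos: [0.472, -0.037, 0.1302]
tool_rot: [3.141, -0.001, -3.139]
contact_force: [0.6, -0.1, -0.6]
opening: 0.0315
grip_force: 25.0
```

Request:
move_arm(
  rows=[
    [0, 0, 0, 0, 0],
    [0, 0, 0, 0, 0],
    [0, 0, 0, 0, 0],
    [0, 0, 0, 0, 0],
    [0, 0, 30, 0, 0],
    [0, 0, 40, 0, 0],
    [-16, -3, 40, 0, 0],
    [-16, -3, 40, 0, 0],
    [-16, -3, 40, 0, 0],
    [-4, -3, 0, 0, 0],
    [0, 0, 0, 0, 0],
    [0, 0, 0, 0, 0],
  ],
)

```text
time: 9.75
tool_pos: [0.4207, -0.0487, 0.3196]
tool_rot: [3.141, -0.002, -3.139]
contact_force: [0.9, 0.1, -0.5]
opening: 0.0459
grip_force: 0.0
```

Run:
```python
from h import *
T=wT(); np.save('T4.npy',T); im=shot('wrist','w4.png'); s=monitor.observe(); print(s['tool_pos'],s['tool_rot'],s['opening'])
cv2.imwrite('pics/w4b.png',cv2.resize(im[:,:,::-1],(800,500),interpolation=3))
```

```text
[ 0.42075728 -0.04865094  0.31933459] [ 3.14057903e+00 -2.51394933e-03 -3.13841664e+00] 0.04589437837574492
```

View pics/w4b.png

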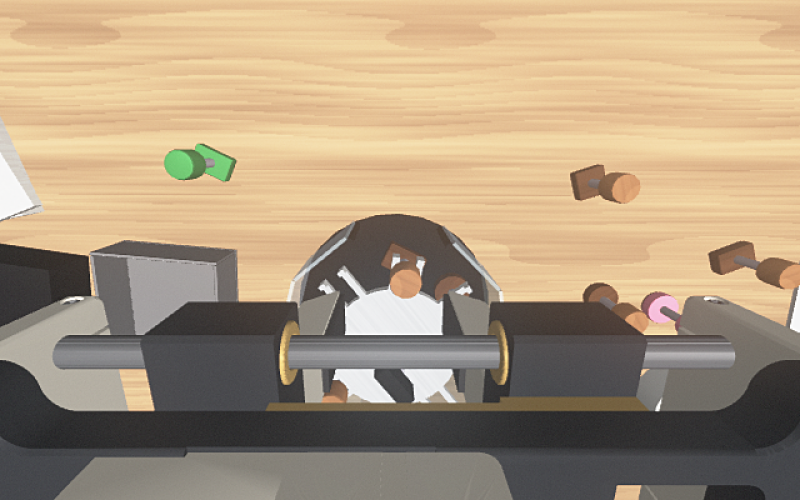

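The first stamp hangs well, with its knob at (405,283). Next I turn the rack by -38° to bring the 218° hook round.

Request:
move_arm(
  rows=[
    [27, 0, -20, 0.132, 0],
    [27, 0, -20, 0.132, 0],
    [27, 0, -20, 0.132, 0],
    [28, 0, -20, 0.132, 0],
    [28, 1, -20, 0.132, 0],
    [0, 0, -30, 0, 0],
    [0, 0, -29, 0, 0],
    [0, 0, 0, 0, 1],
    [0, 0, 0, 0, 1],
    [0, 0, 0, 0, 1],
    [0, 0, 0, 0, 1],
    [0, 0, 0, 0, 1],
  ],
)

```text
time: 11.0
tool_pos: [0.5587, -0.048, 0.1633]
tool_rot: [-3.14, 0.002, -2.479]
contact_force: [0.1, 0.7, 3.0]
opening: 0.0158
grip_force: 25.4
```

Request:
move_arm(
  rows=[
    [0, 0, 0, 0, 1],
    [0, 0, 0, -0.11, 1],
    [0, 0, 0, -0.11, 1],
    [0, 0, 0, -0.11, 1],
    [0, 0, 0, -0.11, 1],
    [0, 0, 0, -0.11, 1],
    [0, 0, 0, -0.11, 1],
    [0, 0, 0, 0, 1],
    [0, 0, 0, 0, 1],
    [0, 0, 0, 0, 0],
    [0, 0, 0, 0, 0],
    [0, 0, 0, 0, 0],
  ],
)

```text
time: 12.2
tool_pos: [0.5578, -0.0478, 0.1615]
tool_rot: [3.141, -0.001, -3.138]
contact_force: [1.0, 0.2, 0.1]
opening: 0.0351
grip_force: 0.0
```

Request:
move_arm(
  rows=[
    [0, 0, 0, 0, 0],
    [0, 0, 40, 0, -0.2],
    [-27, 0, 24, 0, -0.2],
    [-27, 0, 24, 0, -0.2],
    [-27, 0, 24, 0, -0.2],
    [-28, 0, 24, 0, -0.2],
    [-28, 0, 23, 0, -0.2],
    [0, 0, 0, 0, -0.2],
    [0, 0, 0, 0, -0.2],
  ],
)

```text
time: 13.1
tool_pos: [0.4211, -0.0479, 0.3211]
tool_rot: [-3.141, 0.002, -3.139]
contact_force: [-0.6, 0.7, -0.8]
opening: 0.0549
grip_force: 0.0
```

```bash
cat >> h.py <<'E'
C=np.array([.5572,-.0478])
def look(f):
    T=wT(); w=shot('wrist',f)[:,:,::-1]; s=monitor.observe(); print(s['time'],s['tool_pos'].round(4),s['tool_rot'].round(3))
    g=cv2.cvtColor(np.ascontiguousarray(w),cv2.COLOR_BGR2HSV)
    m=cv2.inRange(g,(8,108,185),(17,200,255)); n,_,st,ce=cv2.connectedComponentsWithStats(m)
    for i in range(1,n):
        if st[i,4]>60:
            a=onz('wrist',ce[i],.088,T); b=onz('wrist',ce[i],.150,T); d=b[:2]-C
            print(ce[i].round(),st[i],'table',a.round(4)[:2],'rack r %.4f ang %.1f'%(np.hypot(*d),np.degrees(np.arctan2(d[1],d[0]))%360))
    cv2.imwrite('pics/b'+f,cv2.resize(w,(800,500),interpolation=3)); return T
E
python3 -c "
from h import *
T=look('w5.png')"
```

```text
13.15 [ 0.4212 -0.0479  0.3202] [ 3.141 -0.    -3.139]
[500. 149.] [489 138  22  24 396] table [0.3866 0.1963] rack r 0.2710 ang 130.7
[632. 220.] [623 211  17  19 270] table [0.4851 0.4004] rack r 0.3886 ang 104.0
[358. 244.] [354 234  12  21 116] table [0.5229 0.0154] rack r 0.0818 ang 139.5
```

View pics/bw5.png

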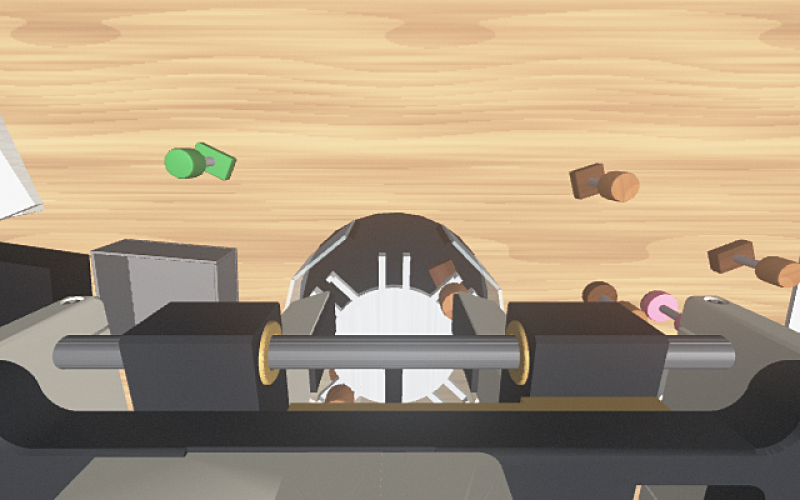

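The hook squarely faces the opening, with its tips at (382,256) and (406,256). Next I take the stamp at (0.3865, 0.196).

Request:
move_arm(
  rows=[
    [-6, 41, -15, 0, -0.2],
    [-6, 41, -15, 0, -0.2],
    [-6, 41, -15, 0, -0.2],
    [-6, 41, -15, 0, -0.2],
    [-6, 40, -15, 0, -0.2],
    [-5, 40, -15, 0, -0.2],
    [0, 0, -41, 0, -0.2],
    [0, 0, -41, 0, -0.2],
    [0, 0, -41, 0, -0.2],
    [0, 0, -41, 0, -0.2],
    [0, 0, 0, 0, -0.2],
    [0, 0, 0, 0, 1],
  ],
)

```text
time: 14.35
tool_pos: [0.3857, 0.1962, 0.0661]
tool_rot: [-3.141, -0.003, -3.138]
contact_force: [0.3, -0.1, 0.6]
opening: 0.0506
grip_force: 0.0
```

Request:
move_arm(
  rows=[
    [0, 0, 0, 0, 1],
    [0, 0, 0, 0, 1],
    [0, 0, 0, 0, 1],
    [0, 0, 0, 0, 1],
  ],
)

```text
time: 14.75
tool_pos: [0.3872, 0.1966, 0.0682]
tool_rot: [3.14, 0.004, -3.138]
contact_force: [0.2, 0.5, 8.1]
opening: 0.0314
grip_force: 25.0
```

Request:
move_arm(
  rows=[
    [0, 0, 38, 0, 1],
    [0, 0, 38, 0, 1],
    [2, -41, 0, 0, 1],
    [2, -41, 0, 0, 1],
    [2, -41, 0, 0, 1],
    [2, -41, 0, 0, 1],
    [2, -40, 0, 0, 1],
    [2, -40, 0, 0, 1],
    [0, 0, 0, 0, 1],
    [0, 0, 0, 0, 1],
    [0, 0, 0, 0, 1],
  ],
)

```text
time: 15.85
tool_pos: [0.3977, -0.0471, 0.1428]
tool_rot: [3.141, -0.0, -3.138]
contact_force: [-0.2, 0.0, -1.6]
opening: 0.0314
grip_force: 25.0
```

Request:
move_arm(
  rows=[
    [15, 0, 0, 0, 1],
    [15, 0, 0, 0, 1],
    [15, 0, 0, 0, 1],
    [15, 0, 0, 0, 1],
    [15, 0, 0, 0, 1],
    [0, 0, 0, 0, 1],
    [0, 0, -6, 0, 1],
    [0, 0, -6, 0, 1],
    [0, 0, 0, 0, 1],
  ],
)

```text
time: 16.75
tool_pos: [0.4721, -0.0474, 0.1302]
tool_rot: [3.141, -0.001, -3.138]
contact_force: [0.2, -0.0, -0.7]
opening: 0.0312
grip_force: 25.0
```

Request:
move_arm(
  rows=[
    [0, 0, 0, 0, 0],
    [0, 0, 0, 0, 0],
    [0, 0, 0, 0, 0],
    [0, 0, 0, 0, 0],
    [0, 0, 30, 0, 0],
    [0, 0, 40, 0, 0],
    [-16, 0, 40, 0, 0],
    [-16, 0, 40, 0, 0],
    [-16, 0, 40, 0, 0],
    [-4, 0, 0, 0, 0],
    [0, 0, 0, 0, 0],
    [0, 0, 0, 0, 0],
  ],
)

```text
time: 17.95
tool_pos: [0.4207, -0.0478, 0.3196]
tool_rot: [3.141, -0.002, -3.139]
contact_force: [-0.6, -0.6, 0.1]
opening: 0.0463
grip_force: 0.0
```

```bash
python3 -c "
from h import *
T=look('w6.png')"
```

```text
18.0 [ 0.4207 -0.0478  0.3193] [ 3.141e+00 -3.000e-03 -3.138e+00]
[632. 221.] [623 212  17  19 266] table [0.4851 0.4002] rack r 0.3882 ang 104.0
[315. 227.] [303 216  25  23 438] table [ 0.4942 -0.0474] rack r 0.0863 ang 179.8
[510. 256.] [500 250  18  16 186] table [0.5395 0.2379] rack r 0.2450 ang 101.4
```

Request:
move_arm(
  rows=[
    [27, 0, -20, 0, 0],
    [27, 0, -20, 0, 0],
    [27, 0, -20, 0, 0],
    [28, 0, -20, 0, 0],
    [28, 0, -20, 0, 0],
    [0, 0, -30, 0, 0],
    [0, 0, -29, 0, 0],
    [0, 0, 0, 0, 1],
    [0, 0, 0, 0, 1],
    [0, 0, 0, 0, 1],
    [0, 0, 0, 0, 1],
    [0, 0, 0, 0, 1],
  ],
)

```text
time: 19.2
tool_pos: [0.5587, -0.0477, 0.1633]
tool_rot: [3.142, 0.003, -3.139]
contact_force: [0.6, 1.2, 3.9]
opening: 0.016
grip_force: 25.3
```

Request:
move_arm(
  rows=[
    [0, 0, 0, 0, 1],
    [0, 0, 0, -0.13, 1],
    [0, 0, 0, -0.13, 1],
    [0, 0, 0, -0.13, 1],
    [0, 0, 0, -0.13, 1],
    [0, 0, 0, -0.13, 1],
    [0, 0, 0, -0.14, 1],
    [0, 0, 0, 0, 1],
    [0, 0, 0, 0, 1],
    [0, 0, 0, 0, 0],
    [0, 0, 0, 0, 0],
    [0, 0, 0, 0, 0],
  ],
)

```text
time: 20.4
tool_pos: [0.5578, -0.048, 0.1615]
tool_rot: [-3.141, -0.0, 2.355]
contact_force: [-0.1, 0.9, 0.8]
opening: 0.0355
grip_force: 0.0
```

Request:
move_arm(
  rows=[
    [0, 0, 0, 0, 0],
    [0, 0, 40, 0, -0.2],
    [-27, 0, 24, 0.13, -0.2],
    [-27, 0, 24, 0.13, -0.2],
    [-27, 0, 24, 0.13, -0.2],
    [-28, 0, 24, 0.13, -0.2],
    [-28, 0, 23, 0.13, -0.2],
    [0, 0, 0, 0.14, -0.2],
    [0, 0, 0, 0, -0.2],
    [0, 0, 0, 0, -0.2],
  ],
)

```text
time: 21.4
tool_pos: [0.421, -0.0479, 0.3203]
tool_rot: [3.141, -0.001, 3.141]
contact_force: [0.1, -0.9, 0.6]
opening: 0.0552
grip_force: 0.0
```

```bash
python3 -c "
from h import *
T=look('w7.png')"
```

```text
21.45 [ 0.421  -0.0478  0.3201] [ 3.141e+00 -1.000e-03  3.141e+00]
[632. 220.] [623 209  17  21 270] table [0.4852 0.4   ] rack r 0.3881 ang 104.0
[272. 247.] [268 237  10  22 160] table [ 0.5268 -0.1098] rack r 0.0786 ang 221.5
[358. 246.] [355 236   7  20 100] table [0.5251 0.0154] rack r 0.0803 ang 138.6
```

View pics/bw7.png

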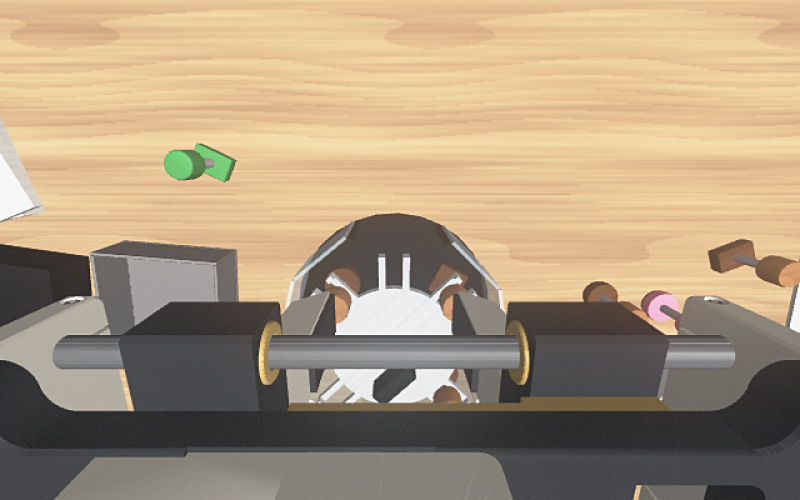

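Request:
move_arm(
  rows=[
    [7, 41, 0, 0, -0.2],
    [7, 41, 0, 0, -0.2],
    [7, 41, 0, 0, -0.2],
    [7, 41, 0, 0, -0.2],
    [7, 40, 0, 0, -0.2],
    [7, 40, 0, 0, -0.2],
    [7, 40, 0, 0, -0.2],
    [0, 0, 0, 0, -0.2],
    [0, 0, 0, 0, -0.2],
    [0, 0, 0, 0, -0.2],
  ],
)

```text
time: 22.45
tool_pos: [0.47, 0.2355, 0.32]
tool_rot: [-3.141, -0.001, -3.14]
contact_force: [-0.5, 0.1, -0.0]
opening: 0.055
grip_force: 0.0
```

```bash
python3 -c "
from h import *
T=look('w8.png')"
```

```text
22.5 [0.4701 0.2352 0.3204] [-3.141e+00 -1.000e-03 -3.140e+00]
```

View pics/bw8.png

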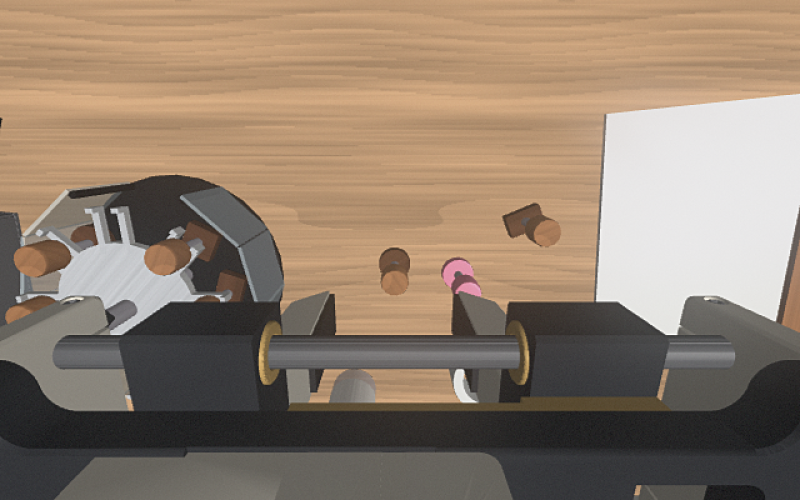

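The wooden knob tops are at (395,282) for the round-foot stamp and (546,233) for the other. The pink look-alike is at (465,285), next to the first.

```bash
python3 -c "
from h import *
T=wT()
for u,v in((395,282),(546,233),(467,290)): print(onz('wrist',(u*.8,v*.8),.088,T).round(4))
print(onz('top',(270,150),.1),onz('top',(264,140),.2))"
```

```text
[0.5426 0.237  0.088 ]
[0.4854 0.4018 0.088 ]
[0.5522 0.3193 0.088 ]
[0.7322596  0.17545119 0.1       ] [0.73792565 0.1785658  0.2       ]
```

Request:
move_arm(
  rows=[
    [24, 1, -30, 0, -0.2],
    [24, 1, -30, 0, -0.2],
    [24, 0, -30, 0, -0.2],
    [0, 0, -41, 0, -0.2],
    [0, 0, -41, 0, -0.2],
    [0, 0, -41, 0, -0.2],
    [0, 0, -41, 0, -0.2],
    [0, 0, 0, 0, -0.2],
    [0, 0, 0, 0, 1],
    [0, 0, 0, 0, 1],
    [0, 0, 0, 0, 1],
    [0, 0, 0, 0, 1],
  ],
)

```text
time: 23.7
tool_pos: [0.5432, 0.2383, 0.069]
tool_rot: [3.141, 0.004, -3.138]
contact_force: [0.4, -1.4, 5.8]
opening: 0.0312
grip_force: 25.0
```

Request:
move_arm(
  rows=[
    [0, 0, 0, 0, 1],
    [0, 0, 0, 0, 1],
  ],
)

```text
time: 23.9
tool_pos: [0.5434, 0.2383, 0.069]
tool_rot: [3.141, 0.004, -3.138]
contact_force: [0.1, -1.4, 6.2]
opening: 0.0313
grip_force: 25.0
```

Request:
move_arm(
  rows=[
    [0, 0, 38, 0, 1],
    [0, 0, 37, 0, 1],
    [-48, -5, 0, 0, 1],
    [-48, -5, 0, 0, 1],
    [-49, -5, 0, 0, 1],
    [0, -45, 0, 0, 1],
    [0, -45, 0, 0, 1],
    [0, -45, 0, 0, 1],
    [0, -45, 0, 0, 1],
    [0, -45, 0, 0, 1],
    [0, -46, 0, 0, 1],
    [0, 0, 0, 0, 1],
  ],
)

```text
time: 25.1
tool_pos: [0.3977, -0.0527, 0.1426]
tool_rot: [-3.14, 0.003, 3.138]
contact_force: [1.7, 0.0, -0.4]
opening: 0.0312
grip_force: 24.9
```

Request:
move_arm(
  rows=[
    [0, 0, 0, 0, 1],
    [0, 0, 0, 0, 1],
    [0, 0, 0, 0, 1],
  ],
)

```text
time: 25.4
tool_pos: [0.397, -0.0466, 0.1419]
tool_rot: [3.141, 0.0, -3.136]
contact_force: [0.0, -0.1, -1.0]
opening: 0.0313
grip_force: 24.9
```

Request:
move_arm(
  rows=[
    [15, -1, 0, 0, 1],
    [15, 0, 0, 0, 1],
    [15, 0, 0, 0, 1],
    [15, 0, 0, 0, 1],
    [15, 0, 0, 0, 1],
    [0, 0, 0, 0, 1],
    [0, 0, -6, 0, 1],
    [0, 0, -4, 0, 1],
    [0, 0, 0, 0, 1],
  ],
)

```text
time: 26.3
tool_pos: [0.4711, -0.0485, 0.1312]
tool_rot: [3.141, -0.001, -3.138]
contact_force: [-0.9, 0.1, -0.7]
opening: 0.0313
grip_force: 24.9
```

Request:
move_arm(
  rows=[
    [0, 0, 0, 0, 0],
    [0, 0, 0, 0, 0],
    [0, 0, 0, 0, 0],
    [0, 0, 0, 0, 0],
    [0, 0, 30, 0, 0],
    [0, 0, 40, 0, 0],
    [-16, 0, 40, 0, 0],
    [-16, 0, 40, 0, 0],
    [-16, 0, 40, 0, 0],
    [-4, 0, 0, 0, 0],
    [0, 0, 0, 0, 0],
    [0, 0, 0, 0, 0],
  ],
)

```text
time: 27.5
tool_pos: [0.4197, -0.0487, 0.3206]
tool_rot: [3.141, -0.002, -3.138]
contact_force: [0.1, -0.5, 0.3]
opening: 0.0463
grip_force: 0.0
```

```bash
python3 -c "
from h import *
T=look('w9.png')"
```

```text
27.55 [ 0.4198 -0.0487  0.3203] [ 3.141e+00 -3.000e-03 -3.138e+00]
[632. 222.] [623 212  17  20 274] table [0.4851 0.4004] rack r 0.3884 ang 104.0
[314. 227.] [302 216  25  23 441] table [ 0.4938 -0.049 ] rack r 0.0867 ang 180.8
```

Request:
move_arm(
  rows=[
    [27, 0, -20, -0.13, 0],
    [27, 0, -20, -0.13, 0],
    [27, 0, -20, -0.13, 0],
    [28, 0, -20, -0.13, 0],
    [28, 0, -20, -0.13, 0],
    [0, 0, -10, -0.14, 0],
    [0, 0, -25, 0, 0],
    [0, 0, -25, 0, 0],
    [0, 0, 0, 0, 1],
    [0, 0, 0, 0, 1],
    [0, 0, 0, 0, 1],
    [0, 0, 0, 0, 1],
  ],
)

```text
time: 28.75
tool_pos: [0.5581, -0.0488, 0.1631]
tool_rot: [3.139, 0.002, 2.355]
contact_force: [12.4, 12.4, -6.8]
opening: 0.0183
grip_force: 10.5
```

Request:
move_arm(
  rows=[
    [0, 0, 0, 0, 1],
    [0, 0, 0, 0, 1],
    [0, 0, 0, -0.13, 1],
    [0, 0, 0, -0.13, 1],
    [0, 0, 0, -0.13, 1],
    [0, 0, 0, -0.13, 1],
    [0, 0, 0, -0.13, 1],
    [0, 0, 0, -0.13, 1],
    [0, 0, 0, -0.13, 1],
    [0, 0, 0, -0.13, 1],
    [0, 0, 0, -0.13, 1],
    [0, 0, 0, -0.13, 1],
  ],
)

```text
time: 29.95
tool_pos: [0.5591, -0.0478, 0.1631]
tool_rot: [3.137, -0.004, 1.05]
contact_force: [7.2, 4.6, -1.3]
opening: 0.0158
grip_force: 29.7
```

Request:
move_arm(
  rows=[
    [0, 0, 0, -0.13, 1],
    [0, 0, 0, -0.13, 1],
    [0, 0, 0, -0.13, 1],
    [0, 0, 0, -0.13, 1],
    [0, 0, 0, -0.13, 1],
    [0, 0, 0, -0.13, 1],
    [0, 0, 0, -0.13, 1],
    [0, 0, 0, -0.146, 1],
    [0, 0, 0, 0, 1],
    [0, 0, 0, 0, 1],
  ],
)

```text
time: 30.95
tool_pos: [0.559, -0.0478, 0.1631]
tool_rot: [-3.14, -0.005, -0.001]
contact_force: [7.1, 5.3, -2.1]
opening: 0.0155
grip_force: 29.1
```

Request:
move_arm(
  rows=[
    [0, 0, 0, 0, 0],
    [0, 0, 0, 0, 0],
    [0, 0, 0, 0, 0],
    [0, 0, 0, 0, 0],
    [0, 0, 40, 0, -0.2],
    [-27, 0, 24, 0.145, -0.2],
    [-27, 0, 24, 0.145, -0.2],
    [-27, 0, 24, 0.145, -0.2],
    [-28, 0, 24, 0.145, -0.2],
    [-28, 0, 21, 0.145, -0.2],
    [0, 0, 0, 0.145, -0.2],
    [0, 0, 0, 0.145, -0.2],
  ],
)

```text
time: 32.15
tool_pos: [0.4195, -0.049, 0.3199]
tool_rot: [3.139, -0.001, 1.019]
contact_force: [-0.1, 0.1, -1.0]
opening: 0.0552
grip_force: 0.0
```

Request:
move_arm(
  rows=[
    [0, 0, 0, 0.145, -0.2],
    [0, 0, 0, 0.145, -0.2],
    [0, 0, 0, 0.145, -0.2],
    [0, 0, 0, 0.145, -0.2],
    [0, 0, 0, 0.145, -0.2],
    [0, 0, 0, 0.145, -0.2],
    [0, 0, 0, 0.145, -0.2],
    [0, 0, 0, 0.145, -0.2],
    [0, 0, 0, 0.145, -0.2],
    [0, 0, 0, 0.145, -0.2],
    [0, 0, 0, 0.145, -0.2],
    [0, 0, 0, 0.145, -0.2],
  ],
)

```text
time: 33.35
tool_pos: [0.4198, -0.0489, 0.3188]
tool_rot: [-3.142, -0.0, 2.76]
contact_force: [0.2, 0.4, 0.1]
opening: 0.055
grip_force: 0.0
```

Request:
move_arm(
  rows=[
    [0, 0, 0, 0.145, -0.2],
    [0, 0, 0, 0.145, -0.2],
    [0, 0, 0, 0.1, -0.2],
    [0, 0, 0, 0, -0.2],
    [0, 0, 0, 0, -0.2],
  ],
)

```text
time: 33.85
tool_pos: [0.4199, -0.0489, 0.3187]
tool_rot: [3.142, -0.0, 3.141]
contact_force: [-0.1, -0.2, 0.4]
opening: 0.0552
grip_force: 0.0
```

```bash
python3 -c "
from h import *
T=look('w10.png')"
```

```text
33.9 [ 0.4199 -0.0489  0.3188] [ 3.142 -0.     3.141]
[633. 221.] [625 211  15  20 241] table [0.4857 0.3989] rack r 0.3868 ang 104.0
[358. 249.] [354 239   8  20 118] table [0.5277 0.0133] rack r 0.0777 ang 138.8
```

View pics/bw10.png

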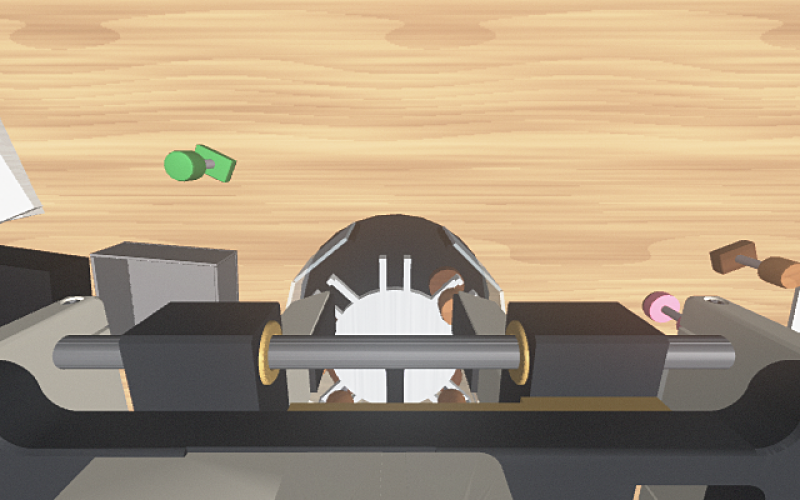

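The free hook is squarely in the opening, with its tips at (382,257) and (407,257). Next I fetch the last stamp at (0.485, 0.401).

Request:
move_arm(
  rows=[
    [6, 45, -5, 0, -0.2],
    [6, 45, -5, 0, -0.2],
    [6, 45, -5, 0, -0.2],
    [6, 45, -5, 0, -0.2],
    [6, 45, -5, 0, -0.2],
    [7, 45, -5, 0, -0.2],
    [7, 45, -5, 0, -0.2],
    [7, 45, -5, 0, -0.2],
    [7, 45, -5, 0, -0.2],
    [7, 45, -5, 0, -0.2],
    [0, 0, 0, 0, -0.2],
    [0, 0, 0, 0, -0.2],
  ],
)

```text
time: 35.1
tool_pos: [0.4846, 0.4017, 0.2675]
tool_rot: [-3.14, -0.002, -3.139]
contact_force: [1.1, -1.2, -0.2]
opening: 0.0549
grip_force: 0.0
```

Request:
move_arm(
  rows=[
    [0, 0, -40, 0, -0.2],
    [0, 0, -40, 0, -0.2],
    [0, 0, -40, 0, -0.2],
    [0, 0, -41, 0, -0.2],
    [0, 0, -41, 0, -0.2],
    [0, 0, 0, 0, -0.2],
    [0, 0, 0, 0, 1],
    [0, 0, 0, 0, 1],
    [0, 0, 0, 0, 1],
    [0, 0, 0, 0, 1],
    [0, 0, 0, 0, 1],
  ],
)

```text
time: 36.2
tool_pos: [0.4862, 0.402, 0.0691]
tool_rot: [3.139, 0.004, -3.139]
contact_force: [-0.0, 0.5, 7.2]
opening: 0.0312
grip_force: 25.0
```

Request:
move_arm(
  rows=[
    [0, 0, 38, 0, 1],
    [0, 0, 38, 0, 1],
    [-44, -10, 0, 0, 1],
    [-44, -10, 0, 0, 1],
    [0, -43, 0, 0, 1],
    [0, -43, 0, 0, 1],
    [0, -43, 0, 0, 1],
    [0, -43, 0, 0, 1],
    [0, -43, 0, 0, 1],
    [0, -43, 0, 0, 1],
    [0, -43, 0, 0, 1],
    [0, -43, 0, 0, 1],
  ],
)

```text
time: 37.4
tool_pos: [0.3968, 0.0355, 0.1434]
tool_rot: [-3.141, 0.001, -3.139]
contact_force: [1.0, 0.8, -1.0]
opening: 0.0314
grip_force: 25.0
```

Request:
move_arm(
  rows=[
    [0, -43, 0, 0, 1],
    [0, -43, 0, 0, 1],
    [0, 0, 0, 0, 1],
    [0, 0, 0, 0, 1],
    [0, 0, 0, 0, 1],
    [0, 0, 0, 0, 1],
  ],
)

```text
time: 38.0
tool_pos: [0.3969, -0.0477, 0.1428]
tool_rot: [3.141, 0.0, -3.137]
contact_force: [0.0, 0.2, -0.7]
opening: 0.0314
grip_force: 25.0
```

Request:
move_arm(
  rows=[
    [15, 0, 0, 0, 1],
    [15, 0, 0, 0, 1],
    [15, 0, 0, 0, 1],
    [15, 0, 0, 0, 1],
    [15, 0, 0, 0, 1],
    [0, 0, 0, 0, 1],
    [0, 0, -6, 0, 1],
    [0, 0, -5, 0, 1],
    [0, 0, 0, 0, 1],
  ],
)

```text
time: 38.9
tool_pos: [0.4713, -0.0484, 0.1312]
tool_rot: [3.141, -0.001, -3.139]
contact_force: [0.5, 0.8, -2.4]
opening: 0.0313
grip_force: 25.0
```

Request:
move_arm(
  rows=[
    [0, 0, 0, 0, 0],
    [0, 0, 0, 0, 0],
    [0, 0, 0, 0, 0],
    [0, 0, 0, 0, 0],
    [0, 0, 30, 0, 0],
    [0, 0, 40, 0, 0],
    [-16, 0, 40, 0, 0],
    [-16, 0, 40, 0, 0],
    [-16, 0, 40, 0, 0],
    [0, -45, 20, 0, 0],
    [0, -45, 20, 0, 0],
    [0, -45, 20, 0, 0],
  ],
)

```text
time: 40.1
tool_pos: [0.4236, -0.1851, 0.3832]
tool_rot: [-3.141, 0.001, -3.138]
contact_force: [2.1, 0.1, 0.1]
opening: 0.0462
grip_force: 0.0
```

Request:
move_arm(
  rows=[
    [0, -45, 0, 0, 0],
    [0, -45, 0, 0, 0],
    [0, -45, 0, 0, 0],
    [0, 0, 0, 0, 0],
    [0, 0, 0, 0, 0],
    [0, 0, 0, 0, 0],
  ],
)

```text
time: 40.7
tool_pos: [0.424, -0.318, 0.3819]
tool_rot: [3.141, 0.0, -3.139]
contact_force: [0.3, 0.2, 0.5]
opening: 0.0462
grip_force: 0.0
```

Run:
```python
from h import *
shot('top','topf.png'); shot('side','sidef.png')
s=cv2.imread('pics/sidef.png'); t=cv2.imread('pics/topf.png')
o=np.zeros((600,800,3),np.uint8); o[:250,:400]=cv2.resize(t,(400,250)); o[:250,400:]=cv2.resize(s,(400,250))
o[250:,:400]=cv2.resize(t[155:260,285:405],(400,350),interpolation=3); o[250:,400:]=cv2.resize(s[150:285,245:400],(400,350),interpolation=3)
cv2.imwrite('pics/fin.png',o)
```

```text
(no output)
```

View pics/fin.png

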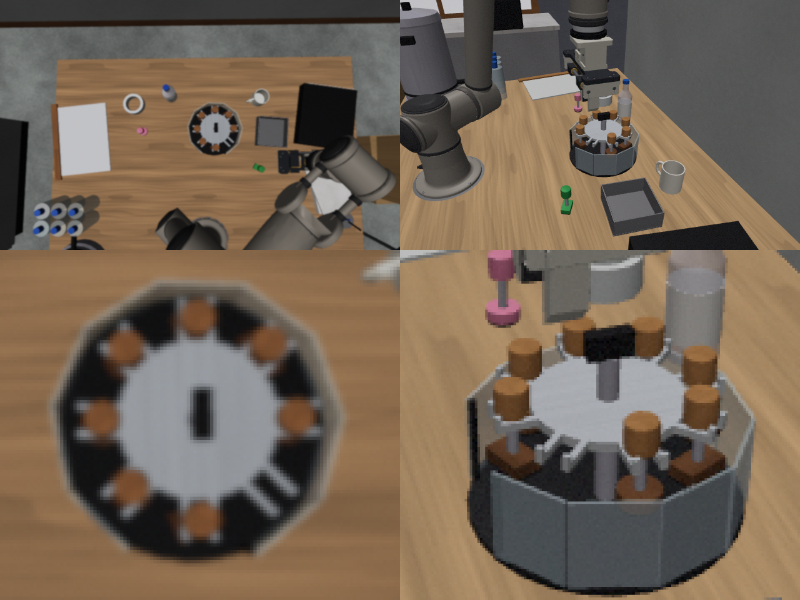

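All seven stamps hang upright, one per hook. No loose wooden stamp is left on the desk, and the tape, mug, bottle and both look-alikes are untouched.

```bash
python3 -c "
from h import *
print(workorder.hand_in())"
```

```text
the job is handed in; nothing more can be done
None
```

All four loose stamps are hung on the rack alongside the three already there, none of which was broken, and I handed the job in at about 41 s; the hand-in returned no verdict.

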